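Air valve to half, lid held at half its turn for blowing out a soldered can

TASK

The newly soldered can is to be blown out with air before its leak test: first turn the air valve's lever to half open (45 degrees) and let go of it. Then take the lid, set it down fully onto the can's neck with its two pins through the notches, and turn it clockwise half of the way to the spring catches (30 degrees), so that it cannot lift off but has never clicked in. Finish there, still gripping the lid in the gripper, with the valve still at half and the jar, tube and snips left where they are.

Things in the scene. Friction and masses are not known exactly. Their poses are not given: they have to be found in the camera images.
- can: Galvanised can, 132 mm across, fixed on a plywood board (170 x 360 x 14 mm) that is fixed to the bench and also carries the air line and valve. Origin: on the can's upright axis, at bench level. z is up; -y runs along the board from can to valve; +x and -x point to the two notches in the neck. A wire handle stands out 101 mm to +y.
- neck (a point): Centre of the neck's opening, level with its flange's top (139 mm above the bench); axes as can. The flat flange is 4 mm thick, 88 mm across, its hole 60 mm across, with two opposite notches 14 mm wide right through it, at +x and -x. Under it a stop at each notch bars anticlockwise turning; pins may turn clockwise (from above).
- catch (a point): Nose of one of two opposite spring catches, bright riveted leaf springs on the neck's outside just under the flange, 60 degrees clockwise of the notches. A lid pin turned clockwise runs free at first, meets the nose at about 48 degrees, rides over its middle (the click; needs about 0.3 N m) at 60 and is locked in by 75.
- valve (a joint): Angle of the air valve's lever in rad, growing clockwise seen from above: 0 = shut, lever across the pipe, along the can's +x; 0.785 = half open; 1.571 = fully open, lever along the pipe, pointing away from the can (can's -y). Starts shut or a little open. Stiff (about 0.22 N m); it stays where it is left.
- lever_grip (a point): Middle of the valve lever's black grip, 70 mm from the turning axis, 80 mm above the bench; x points outward along the lever. The grip is 75 mm long (33 to 108 mm from the axis), 20 mm wide, 9 mm thick (75.5 to 84.5 mm above the bench), with free air below it down to the board at 14 mm; only the turning axis stands on the brass valve and pipe.
- valve_axis (a point): Point on the valve lever's upright turning axis, 80 mm above the bench, 165 mm from the can's axis towards the can's -y; axes as can. The valve's brass body and pipe below it run along the can's y, up to 59 mm above the bench.
- lid: Loose bare-metal bayonet lid, about 0.16 kg, right way up on the bench. Origin: centre of its underside; z up. A plug 55 mm across (49 at its foot), 18 mm high, carries two round pins 8 mm thick, along the lid's +x and -x out to 37 mm from the axis, centred 8 mm above the underside. Above it a cover plate 93 mm across (18 to 24 mm up). Same after half a turn.
- lid_grip (a point): Point in the lid's upright straight grip, on the lid's axis, 44 mm above the lid's underside; axes as lid. The grip is 50 mm long along x, 14 mm wide along y, and reaches from the cover plate (21 mm) to 54 mm above the underside. When the lid is fully on, its cover plate rests on the flange: underside 18 mm below the flange's top, pins 2 mm below the flange.
- jar: Bystander: closed amber jar, 58 mm across and 75 mm high, standing on the bench; origin at the centre of its underside. Leave alone.
- tube: Bystander: upright offcut of metal tube, 38 mm across and 85 mm high; origin at the centre of its underside. Leave alone.
- snips: Bystander: tin snips lying on the bench, about 230 mm long along their own x, 16 mm high; origin near the middle, at bench level. Leave alone.
Things that resemble listed ones, but are neither listed nor needed, are in the scene too. Several things look just like the lid: the one meant starts nearest to the robot's base.

How it is judged (in metres and radians):
On the way, in this order (a step that is already met when the one before it is completed fails the run):
1. the valve's lever stands at half open and has been let go, the lid not yet on the can (value of joint valve between 0.61 and 0.96 rad and contact force between the fingers and can below 0.2 N and horizontal distance between lid and neck above 0.06 m), for 0.2 s.
2. the lid, held in the gripper, is fully down on the neck with its pins through the notches (z of lid in the frame of neck between -0.021 and -0.0155 m and horizontal distance between lid and neck below 0.005 m and angle between the x axis of lid and the x axis of can, either way round below 0.31 rad and contact force between the fingers and lid above 1 N), for 0.1 s.
At the end, for the whole second after the job is handed in: Valve lever at 45 degrees within 10. Lid level and at rest, within 5 mm of the neck's centre, down on the flange within about 3 mm, turned clockwise 30 degrees from the notches within 10, still gripped with over 2 N. Jar, tube and snips within 30 mm of their start (value of joint valve between 0.61 and 0.96 rad and z of lid in the frame of neck between -0.021 and -0.0145 m and horizontal distance between lid and neck below 0.005 m and angle between lid's own z axis and vertical below 0.1 rad and angle between the x axis of lid and the x axis of can, either way round between 0.35 and 0.7 rad and linear speed of lid below 0.02 m/s and angular speed of lid below 0.15 rad/s and contact force between the fingers and lid above 2 N and distance of each of jar, tube, snips from where it was at the start of the episode below 0.03 m); the arm keeps its last pose, push and grip.
It fails at once if the lid is turned into the catches and clicks in (z of lid in the frame of neck below -0.01 m and horizontal distance between lid and neck below 0.006 m and angle between the x axis of lid and the x axis of can, either way round above 1 rad).
It fails at once if a bystander is knocked away (distance of any of jar, tube, snips from where it was at the start of the episode above 0.03 m).
It also fails if it takes over 62 s, if anything falls off the work surface, if the arm or the gripper's body presses on something with over 40 N, if the wrist force passes 120 N, or if a joint passes its speed limit or range.

ROBOT

A 7-joint arm with a two-finger parallel gripper is mounted at the origin on the work surface. World frame = base frame: x ahead of the robot, y to its left, z up, the work surface at z = 0. Lengths are in m, angles in degrees, forces in N, time in s.
With the tool pointing down it reaches from about 0.425 to 0.875 m from the base axis. Payload 4.7 kg.
Tool frame: the origin (TCP) lies on the centre line of the jaws, within the pads' length; the fingertips stand 8 mm ahead of it and the grasp point (between the pads) lies 11 mm behind it; z points along the fingers, y is the direction in which the jaws open and shut (so a half turn about z gives the same grasp; the last joint's range is limited). The gripper opens to 87 mm and grips with 3 to 60 N. Pads are 19 mm wide; open, the fingers measure 117 mm over their backs; the gripper's body (75 mm by 190 mm) begins 51 mm behind the grasp point.
Start: joints at [-71.958, 18.392, -4.016, 83.108, 1.295, 78.541, -3.26], TCP at [0.193, 0.621, 0.231] pointing down, gripper open.
Joint ranges: [-163.93, 163.93], [-17.29, 119.83], [-79.2, 71.16], [3.27, 140.29], [-89.18, 269.18], [5.43, 117.66], [-154.24, 154.24]. Speed limits (degrees/s): [147.25, 147.25, 180, 180, 180, 180, 180].

INTERFACE

Orientations are given as [roll, pitch, yaw] about the fixed x, y, z axes, in that order (R = Rz(yaw) Ry(pitch) Rx(roll)).
In Python, from cell import env gives the robot as it stands. The module is installed in compiled form; this text tells all that it offers.
- The arm moves only by the tool move_arm, never from a script. Its argument "steps" is a list of rows, each a list of 2 entries, a list of its own where there are three numbers: the shift along the tool's x, y, z in m, then the turn about the tool's z in rad. A call has 1 to 20 rows; each row is the pose to reach, as a shift and turn from the pose commanded when the call began, along the tool's axes at that moment; what a row does not reach only later rows make up. A row lasts 1/8 s, in which the tool goes at most 62.5 mm and 10.7 degrees, less where a joint would pass 70% of its speed; a pose out of reach is approached as far as the arm can. A call with a gripper value outside its range is refused whole. "hand" is the closure, from -1 (fully open) to 1 (shut), set as the call begins (left out, the last holds). The fingers move at their own pace and stop on an object; "squeeze" is the grip in N (left out, the last holds). Time passes only in rows, so rows that repeat a pose let the fingers close. It gives the time, the measured TCP pose, the force and the opening at its end, in the units of the state.
- env.get_obs(): the state, without advancing time (a new reading comes with each control period).
- env.read_camera(name): name is "scene" or "top" or "wrist"; returns (picture, depth): 400x640x3 uint8, red, green, blue; 400x640 float32, m along the optical axis (not along the pixel's ray), 0 where there is no reading.
- env.calibration(name): a dict with "intrinsics" (3x3 intrinsics, pixels), "position" and "orientation" of the camera in the world; the wrist camera has in their place "mount" (4x4, takes a point from camera to tool coordinates, whose origin is the TCP and whose axes are the flange's). Camera axes: x right, y up, looking along -z (the intrinsics and any distortion apply to the point x, -y, -z); pixel columns grow to the right and rows downward; lengths in m; the calibration is good to about 2 mm. The wrist camera is an equidistant fisheye: a pixel r from the principal point sees the ray r / f radians off the axis. A picture is of the moment at which its call begins: read the wrist's pose just before it. calibration takes no time and is no camera call.
- env.sign_off(): hands the job in, once; it reports no verdict.
Trained networks look in the newest picture that a camera, given by its name, has taken for a name from the list of things; names that differ only in an ending like _2 or _b are one class to them, and where a whole thing is asked for, a point or a joint stands for the part that bears it (a point fixed in the world has none). Each returns a list of dicts, best first, with "conf" (0 to 1); they miss things now and then, are a little off and sometimes report something else, mostly with a low value. They report only what shows in the picture. A call takes as long as a camera call. They do not tell look-alikes from the thing itself.
- env.cut_out(camera, query): "region" (400x640 bool, what is visible of it) and "uv" ([column, row] in pixels, amid what is visible of it).
The state is a dict: "time_s": time; "qpos": joint angles; "joint_velocities": joint speeds; "effort": joint torques, N m; "tool_pos": TCP position; "tool_rot": TCP orientation; "force": force on the tool from outside, world axes, zero at the start; "wrist_torque": the same for the moment, N m; "grip_width": finger opening in m.
Only numpy, scipy, OpenCV 4.12 (cv2) and the standard library are available. Lean on these libraries where they do the work, as an engineer would, in place of code of your own. Each camera call takes 0.05 s, during which the arm holds its last target. There are 200 camera calls.

## Working session

There is one attempt and no reset: what is moved stays moved. The work goes in short steps, Python scripts to look and compute and a tool call to move; the robot and the scene stay as the last step left them, time stands still between calls to the robot, and variables do not carry over. Pictures are saved under pics/ and viewed, about 8 in all and at most 12, crops included, and the job is handed in when it is done.

Besides the shell and the picture viewer there is one more tool, called after ">>>" as name(argument=value, ...), one argument or row to a line, values as JSON. move_arm: Moves the arm, as the interface text tells. Its arguments: {"type":"object","properties":{"steps":{"type":"array"},"hand":{"type":"number"},"squeeze":{"type":"number"}},"required":["steps"]}

```bash
mkdir -p pics; ls; cat > h.py <<'E'
import numpy as np, cv2
from cell import env
from scipy.spatial.transform import Rotation as R
def cloud(cam,d):
    c=env.calibration(cam);K=np.array(c["intrinsics"])
    v,u=np.mgrid[0:400,0:640]
    x=(u-K[0,2])/K[0,0]*d;y=(v-K[1,2])/K[1,1]*d
    P=np.stack([x,-y,-d],-1)
    o=np.array(c["orientation"]);
    Rm=o if o.shape==(3,3) else R.from_euler('xyz',o,degrees=True).as_matrix()
    return P@Rm.T+np.array(c["position"])
def save(n,im): cv2.imwrite("pics/"+n,cv2.cvtColor(im,cv2.COLOR_RGB2BGR))
E
python3 - <<'E'
from h import *
for c in("scene","top","wrist"):print(c,env.calibration(c))
o=env.get_obs();print(o)
im,d=env.read_camera("top");save("top.png",im)
np.savez("top.npz",im=im,d=d)
P=cloud("top",d)
print(P[200,320],P[50,50],P[350,600])
for q in("can","lid","jar","tube","snips","valve"):
    for r in env.cut_out("top",q):
        m=r["region"]&(d>0);p=P[m];print(q,round(r["conf"],2),r["uv"],m.sum(),np.median(p,0).round(3),p[:,2].max().round(3))
im,d=env.read_camera("scene");save("scene.png",im)
E
```

```text
pics
scene {'intrinsics': array([[482.12973945,   0.        , 321.86679918],
       [  0.        , 482.12973945, 198.06863495],
       [  0.        ,   0.        ,   1.        ]]), 'position': array([ 1.43133398, -0.33437908,  0.91111027]), 'orientation': array([46.5618309 ,  1.11137233, 73.30700221])}
top {'intrinsics': array([[475.68404048,   0.        , 304.21706478],
       [  0.        , 475.68404048, 198.58395713],
       [  0.        ,   0.        ,   1.        ]]), 'position': array([ 0.34717599, -0.08567394,  1.45958616]), 'orientation': array([ 11.21324994,   0.1024018 , -88.51725429])}
wrist {'intrinsics': array([[309.70691629,   0.        , 316.02410579],
       [  0.        , 309.70691629, 199.55889723],
       [  0.        ,   0.        ,   1.        ]]), 'mount': array([[-4.97722650e-04,  9.54202631e-01,  2.99160643e-01,
         8.37934851e-02],
       [ 9.99999873e-01,  4.99890167e-04,  6.92807509e-05,
        -6.48324868e-04],
       [-8.34395890e-05,  2.99160639e-01, -9.54202759e-01,
        -1.55173743e-01],
       [ 0.00000000e+00,  0.00000000e+00,  0.00000000e+0
[... 765 characters left out ...]
 1.51601591  1.23210031 -0.74742321] [ 0.16780948 -1.18413099 -0.38167278]
can 0.58 [258.9, 237.1] 6662 [0.507 0.058 0.017] 0.146
lid 0.8 [388.3, 259.8] 730 [ 0.45  -0.329  0.022] 0.06
lid 0.78 [425.9, 221.2] 717 [ 0.567 -0.449  0.022] 0.058
lid 0.77 [408.9, 179.2] 688 [ 0.705 -0.396  0.021] 0.057
lid 0.74 [433.4, 263.6] 805 [ 0.447 -0.464  0.022] 0.063
jar 0.54 [378.8, 213.3] 336 [ 0.598 -0.289  0.072] 0.083
jar 0.38 [387.3, 260.2] 788 [ 0.448 -0.329  0.021] 0.06
tube 0.62 [195.6, 174.0] 236 [0.696 0.259 0.051] 0.089
snips 0.58 [288.4, 152.8] 434 [ 0.779 -0.014  0.011] 0.022
valve 0.74 [282.4, 149.5] 496 [ 0.788 -0.014  0.011] 0.022
valve 0.51 [292.9, 223.9] 222 [ 0.54  -0.042  0.083] 0.091
```

View pics/top.png

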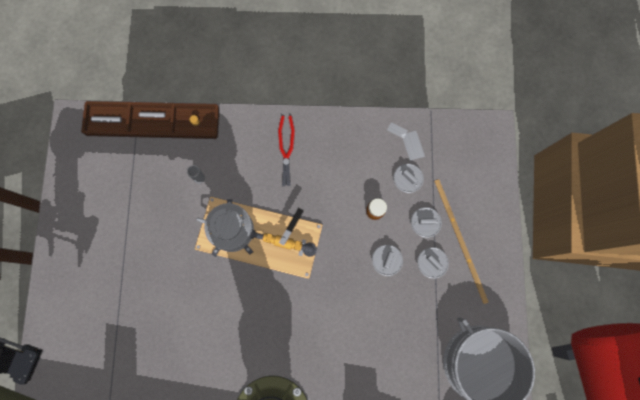

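View pics/scene.png

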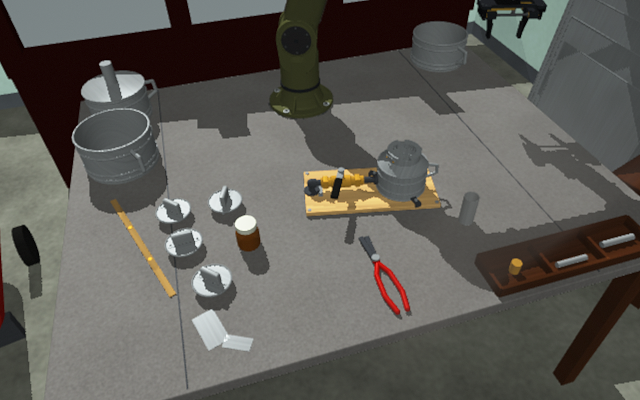

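```bash
cat > m.py <<'E'
from h import *
z=np.load("top.npz");P=cloud("top",z["d"]);im=z["im"]
v,u=np.mgrid[0:400,0:640]
def rect(m,n):
    p=P[m][:,:2]; r=cv2.minAreaRect((p*1000).astype(np.float32)); print(n,m.sum(),"med",np.median(P[m],0).round(4),"rect",np.round(r[0],1),np.round(r[1],1),round(r[2],1)); return p
for n,(a,b) in {"L1":(387,260),"L2":(433,263)}.items():
    near=(abs(u-a)<24)&(abs(v-b)<24)
    rect(near&(P[...,2]>.014)&(P[...,2]<.035),n+"plate")
    p=rect(near&(P[...,2]>.043),n+"grip")
    c=p-p.mean(0);w,V=np.linalg.eigh(c.T@c);print(" axis",np.degrees(np.arctan2(V[1,1],V[0,1])),np.sqrt(w/len(p)))
near=(abs(u-229)<35)&(abs(v-227)<35)
rect(near&(P[...,2]>.13)&(P[...,2]<.15),"flange")
rect(near&(P[...,2]>.09)&(P[...,2]<.125),"cantop")
near=(abs(u-292)<25)&(abs(v-222)<25)
p=rect(near&(P[...,2]>.07)&(P[...,2]<.1),"lever")
c=p-p.mean(0);w,V=np.linalg.eigh(c.T@c);print(" axis",np.degrees(np.arctan2(V[1,1],V[0,1])))
b=(u>190)&(u<330)&(v>190)&(v<285)&(P[...,2]>.008)&(P[...,2]<.02)
rect(b,"board")
save("crop.png",np.hstack([cv2.resize(im[190:285,190:330],None,fx=3,fy=3,interpolation=2),cv2.resize(im[215:310,350:460],None,fx=3,fy=3,interpolation=2)]))
E
python3 m.py
```

```text
L1plate 651 med [ 0.4498 -0.3266  0.0212] rect [ 450.8 -329.2] [90.  91.1] 2.0
L1grip 95 med [ 0.4485 -0.3274  0.0534] rect [ 395.3 -221.3] [ 38.9 285.2] 27.3
 axis 113.86656447940497 [0.01035096 0.07805879]
L2plate 637 med [ 0.447  -0.4647  0.0214] rect [ 447.  -466.3] [91.7 89.1] 45.3
L2grip 102 med [ 0.4458 -0.464   0.0529] rect [ 409.5 -281.7] [ 42.8 409.3] 11.7
 axis 104.41980049454955 [0.01135307 0.11706087]
flange 396 med [0.5314 0.143  0.1381] rect [531.4 142.4] [89.  88.1] 62.9
cantop 906 med [0.5182 0.1294 0.1041] rect [532.5 143. ] [133.7 133.5] 46.5
lever 263 med [ 0.5403 -0.042   0.0827] rect [538.3 -40.1] [ 20.2 118.2] 62.9
 axis 152.27459006940234
board 3829 med [0.4935 0.0237 0.0139] rect [507.6  50.7] [257.7 407.1] 1.5
```

View pics/crop.png

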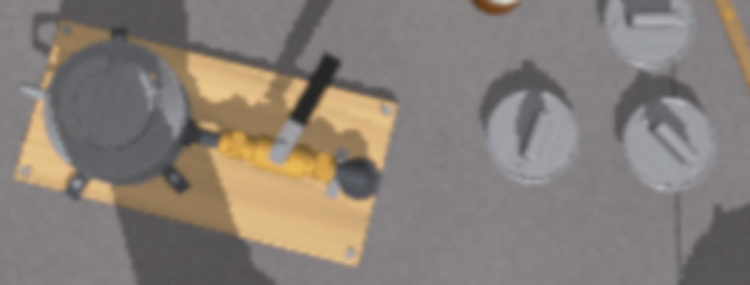

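```bash
cat >> h.py <<'E'
def rel(p,yaw,frm=None):
    "shift in tool axes and turn (rad) from the pose frm=(pos,yaw), tool down"
    if frm is None:
        o=env.get_obs();frm=(o["tool_pos"],o["tool_rot"][2])
    q,y=frm;D=R.from_euler('xyz',[180,0,y],degrees=True).inv().apply(np.array(p)-q)
    t=(y-yaw+180)%360-180
    return D.round(4),round(np.radians(t),3)
E
python3 - <<'E'
from h import *
z=np.load("top.npz");P=cloud("top",z["d"]);d=z["d"];v,u=np.mgrid[0:400,0:640]
for n,a,b in(("L1",387,260),("L2",433,263)):
    m=(abs(u-a)<24)&(abs(v-b)<24)&(P[...,2]>.046)&(P[...,2]<.07)&(d>0)
    r=cv2.minAreaRect((P[m][:,:2]*1000).astype(np.float32));print(n,m.sum(),r)
    p=P[m][:,:2];c=p-p.mean(0);w,V=np.linalg.eigh(c.T@c);print(np.degrees(np.arctan2(V[1,1],V[0,1])))
m=(abs(u-309)<7)&(abs(v-249)<7);print("knob",P[m][:,2].max(),np.median(P[m],0))
ax=np.array([.4949,-.0173]);
S=([.193,.621,.231],162.767)
def lp(a,r=.07,z=.069): return np.r_[ax+r*np.array([np.cos(np.radians(a)),np.sin(np.radians(a))]),z]
print("over",lp(-27.7,z=.17),rel(lp(-27.7,z=.17),152.3,S))
F=(lp(-27.7),152.3)
for k in range(1,7): a=-27.7-30.2*k/6;print(k,rel(lp(a),a+180,F))
E
```

```text
L1 80 ((451.5212097167969, -329.6939392089844), (15.092472076416016, 49.85686492919922), 71.08839416503906)
161.571437284816
L2 83 ((447.5124816894531, -466.3920593261719), (47.65279006958008, 15.370827674865723), 44.88294219970703)
45.40240807998781
knob 0.05747680329632954 [ 0.47495632 -0.09399281  0.02289893]
over [ 0.55687755 -0.04983894  0.17      ] (array([-0.5463, -0.5329,  0.061 ]), np.float64(0.183))
1 (array([ 0.0003, -0.0061, -0.    ]), np.float64(0.088))
2 (array([ 0.0011, -0.0122, -0.    ]), np.float64(0.176))
3 (array([ 0.0024, -0.0182, -0.    ]), np.float64(0.264))
4 (array([ 0.0043, -0.0241, -0.    ]), np.float64(0.351))
5 (array([ 0.0066, -0.0298, -0.    ]), np.float64(0.439))
6 (array([ 0.0095, -0.0352, -0.    ]), np.float64(0.527))
```

>>> move_arm(
  steps=[
    [[-0.03,-0.03,0],0.01],
    [[-0.07,-0.07,0],0.02],
    [[-0.11,-0.11,0],0.04],
    [[-0.15,-0.147,0],0.05],
    [[-0.19,-0.186,0],0.06],
    [[-0.23,-0.225,0],0.08],
    [[-0.27,-0.265,0],0.09],
    [[-0.31,-0.304,0],0.1],
    [[-0.35,-0.343,0.01],0.12],
    [[-0.39,-0.382,0.02],0.13],
    [[-0.43,-0.42,0.03],0.15],
    [[-0.47,-0.46,0.04],0.16],
    [[-0.51,-0.5,0.05],0.17],
    [[-0.535,-0.522,0.061],0.183],
    [[-0.546,-0.533,0.061],0.183],
    [[-0.546,-0.533,0.061],0.183],
    [[-0.546,-0.533,0.061],0.183],
  ],
  hand=-1,
)

```text
time_s: 2.52
tool_pos: [0.5561, -0.048, 0.17]
tool_rot: [179.9, -0.0, 152.4]
force: [-0.0, 0.0, -0.1]
grip_width: 0.0869
```

```bash
python3 - <<'E'
from h import *
o=env.get_obs();print(o["tool_pos"],o["tool_rot"],o["qpos"],o["time_s"])
im,d=env.read_camera("wrist");save("w1.png",im)
print(rel([.5569,-.0498,.069],152.3))
E
```

```text
[ 0.5560581  -0.0480163   0.16996245] [ 1.79924728e+02 -2.26886311e-02  1.52422511e+02] [-28.54738175  10.29202602  34.43912847 102.15306401  -6.27892635
  69.43590071  70.09457354] 2.525
(array([-0.0016, -0.0012,  0.101 ]), np.float64(0.002))
```

View pics/w1.png

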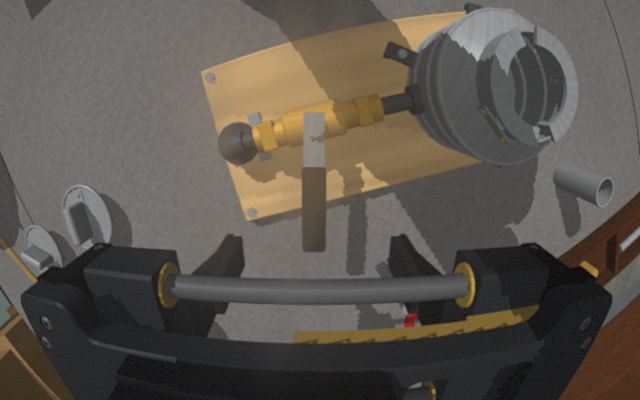

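Lever runs straight down the image (columns 303–325, rows 112–250), centred between the fingers (~317), so alignment is good. I'll go down and grip it.

>>> move_arm(
  steps=[
    [[-0.001,-0.001,0.03],0],
    [[-0.001,-0.001,0.06],0],
    [[-0.001,-0.001,0.085],0],
    [[-0.001,-0.001,0.101],0],
    [[-0.001,-0.001,0.101],0],
    [[-0.001,-0.001,0.101],0],
  ],
)

```text
time_s: 3.32
tool_pos: [0.5574, -0.0511, 0.0696]
tool_rot: [179.9, 0.1, 152.3]
force: [-0.1, 0.1, -0.1]
grip_width: 0.0867
```

>>> move_arm(
  steps=[
    [[0,0,0],0],
    [[0,0,0],0],
    [[0,0,0],0],
    [[0,0,0],0],
    [[0,0,0],0],
    [[0,0,0],0],
    [[0,0,0],0],
    [[0,0,0],0],
  ],
  hand=1,
  squeeze=30,
)

```text
time_s: 4.32
tool_pos: [0.5568, -0.0511, 0.0686]
tool_rot: [180.0, 0.0, 152.3]
force: [1.9, 0.5, -0.9]
grip_width: 0.0194
```

>>> move_arm(
  steps=[
    [[0.0003,-0.006,0],0.088],
    [[0.001,-0.012,0],0.176],
    [[0.0024,-0.018,0],0.264],
    [[0.0043,-0.024,0],0.35],
    [[0.0066,-0.03,0],0.44],
    [[0.0095,-0.0352,0],0.527],
    [[0.0095,-0.0352,0],0.527],
    [[0.0095,-0.0352,0],0.527],
    [[0.0095,-0.0352,0],0.527],
  ],
)

```text
time_s: 5.45
tool_pos: [0.5318, -0.0775, 0.0685]
tool_rot: [180.0, -0.0, 122.1]
force: [0.1, 2.5, 0.7]
grip_width: 0.0195
```

>>> move_arm(
  steps=[
    [[0,0,0],0],
    [[0,0,0],0],
    [[0,0,0],0],
    [[0,0,0],0],
    [[0,0,0],0],
    [[0,0,-0.04],0],
    [[0,0,-0.1],0],
    [[0,0,-0.13],0],
    [[0,0,-0.13],0],
    [[0,0,-0.13],0],
  ],
  hand=-1,
)

```text
time_s: 6.7
tool_pos: [0.5312, -0.0779, 0.1976]
tool_rot: [-179.9, -0.1, 122.1]
force: [-0.2, -0.3, -0.2]
grip_width: 0.0869
```

```bash
python3 - <<'E'
from h import *
im,d=env.read_camera("wrist");save("w2.png",im)
np.savez("w2.npz",im=im,d=d);o=env.get_obs();print(o["tool_pos"],o["tool_rot"],o["grip_width"])
im,d=env.read_camera("top");np.savez("top2.npz",im=im,d=d);P=cloud("top",d)
v,u=np.mgrid[0:400,0:640]
m=(abs(u-296)<25)&(abs(v-225)<25)&(P[...,2]>.07)&(P[...,2]<.095)&(d>0)
p=P[m][:,:2];r=cv2.minAreaRect((p*1000).astype(np.float32));c=p-p.mean(0);w,V=np.linalg.eigh(c.T@c)
print(m.sum(),r,np.degrees(np.arctan2(V[1,1],V[0,1])))
# lid move
print(rel([.4513,-.3297,.15],161.3))
E
```

```text
[ 0.53089914 -0.07789668  0.19713118] [-1.79884653e+02 -7.11382592e-02  1.22093061e+02] 0.08686028385744934
0 ((0.0, 0.0), (0.0, 0.0), 0.0) 90.0
(array([-0.1711, -0.2011,  0.047 ]), np.float64(-0.684))<stdin>:7: RuntimeWarning: Mean of empty slice.
  ret = um.true_divide(
```

View pics/w2.png

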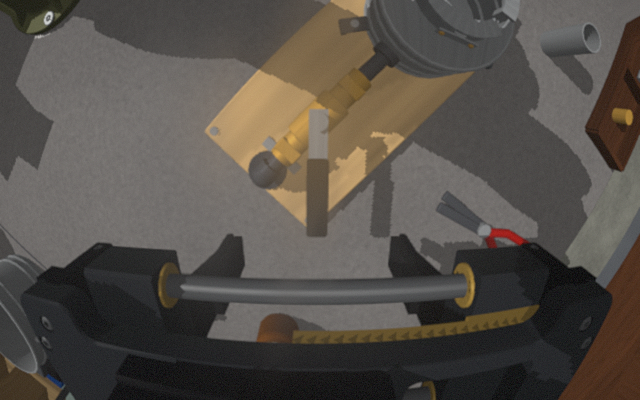

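Lever now stands about 45° to the pipe (columns 308–328, rows 110–236), released. On to the lid at top-image (387,260): it is the nearest to the base (r = 0.56 m; the others are at (433,263) 0.64 m, (425,221) 0.72 m and (408,179) 0.81 m), as the earlier enlarged crop showed.

>>> move_arm(
  steps=[
    [[-0.03,-0.035,0],-0.1],
    [[-0.065,-0.075,0],-0.25],
    [[-0.1,-0.115,0.01],-0.4],
    [[-0.135,-0.155,0.02],-0.55],
    [[-0.158,-0.185,0.035],-0.66],
    [[-0.171,-0.201,0.047],-0.684],
    [[-0.171,-0.201,0.047],-0.684],
    [[-0.171,-0.201,0.047],-0.684],
    [[-0.171,-0.201,0.047],-0.684],
  ],
)

```text
time_s: 7.92
tool_pos: [0.4535, -0.3284, 0.1518]
tool_rot: [180.0, 0.0, 161.4]
force: [1.1, 0.3, -0.1]
grip_width: 0.0868
```

```bash
cat >> h.py <<'E'
def wcloud(d,o):
    c=env.calibration("wrist");K=np.array(c["intrinsics"]);M=np.array(c["mount"])
    v,u=np.mgrid[0:400,0:640];a=(u-K[0,2])/K[0,0];b=(v-K[1,2])/K[1,1]
    r=np.hypot(a,b)+1e-9;t=np.tan(np.minimum(r,1.5))/r
    P=np.stack([a*t*d,-b*t*d,-d],-1)@M[:3,:3].T+M[:3,3]
    return P@R.from_euler('xyz',o["tool_rot"],degrees=True).as_matrix().T+o["tool_pos"]
def fit(P,m,n):
    p=P[m][:,:2];r=cv2.minAreaRect((p*1000).astype(np.float32));c=p-p.mean(0);w,V=np.linalg.eigh(c.T@c)
    print(n,m.sum(),"z",np.median(P[m][:,2]).round(4),"rect",np.round(r[0],1),np.round(r[1],1),"angle",np.degrees(np.arctan2(V[1,1],V[0,1])).round(1))
E
python3 - <<'E'
from h import *
o=env.get_obs();im,d=env.read_camera("wrist");save("w3.png",im);P=wcloud(d,o);print(o["tool_pos"],o["tool_rot"],o["qpos"])
X=np.hypot(P[...,0]-.4513,P[...,1]+.3297)<.06
for r in env.cut_out("wrist","lid")[:3]:print(r["conf"],r["uv"],np.median(P[r["region"]&(d>0)],0))
fit(P,X&(P[...,2]>.045)&(P[...,2]<.065)&(d>0),"grip")
fit(P,X&(P[...,2]>.017)&(P[...,2]<.03)&(d>0),"plate")
im,d=env.read_camera("top");P=cloud("top",d);save("top2.png",im)
X=np.hypot(P[...,0]-.4949,P[...,1]+.0173)<.12
fit(P,X&(P[...,2]>.072)&(P[...,2]<.095)&(d>0),"lever")
print(rel([.4513,-.3297,.036],161.3))
E
```

```text
[ 0.45345606 -0.32837736  0.15180761] [1.79960554e+02 3.03059585e-02 1.61405626e+02] [ -9.32862446  13.59277109  48.69809155 103.46983644 -11.04261808
  67.82435298 114.17672669]
0.9 [252.2, 317.5] [ 0.5647393  -0.44391067  0.02351377]
0.8 [189.4, 221.4] [ 0.43860677 -0.46012652  0.02264801]
0.6 [310.7, 186.0] [ 0.44645491 -0.32926812  0.02235916]
grip 890 z 0.0544 rect [ 449.2 -331.3] [13.9 49. ] angle 160.2
plate 6078 z 0.0222 rect [ 450.  -331.4] [93.1 92.1] angle 69.6
lever 299 z 0.0826 rect [518.3  -5.7] [213.3  80.1] angle 102.8
(array([ 0.0015, -0.0013,  0.1159]), np.float64(0.001))
```

View pics/w3.png

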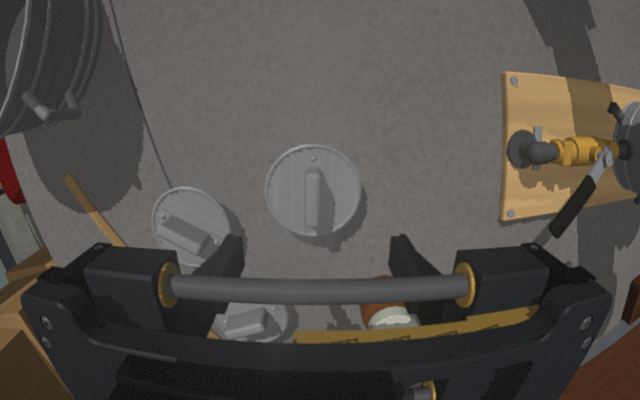

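```bash
python3 - <<'E'
from h import *
o=env.get_obs();print(o["tool_pos"],o["tool_rot"],o["time_s"]);print(rel([.4494,-.3313,.036],160.4))
d=env.read_camera("top")[1];P=cloud("top",d)
X=(np.hypot(P[...,0]-.4949,P[...,1]+.0173)<.12)&(np.hypot(P[...,0]-.532,P[...,1]-.143)>.09)
fit(P,X&(P[...,2]>.072)&(P[...,2]<.095)&(d>0),"lever")
E
```

```text
[ 0.45310902 -0.32893175  0.15188638] [1.79973262e+02 4.28094243e-02 1.61367617e+02] 8.075
(array([ 0.0028, -0.0034,  0.1159]), np.float64(0.017))
lever 266 z 0.0831 rect [521.  -59.4] [ 20.9 118.5] angle 121.3
```

Valve confirmed from the top camera: 121.3° − 167.1° → ~46° open. Grasping the lid.

>>> move_arm(
  steps=[
    [[0.0028,-0.0034,0.03],0.017],
    [[0.0028,-0.0034,0.06],0.017],
    [[0.0028,-0.0034,0.09],0.017],
    [[0.0028,-0.0034,0.107],0.017],
    [[0.0028,-0.0034,0.115],0.017],
    [[0.0028,-0.0034,0.115],0.017],
    [[0.0028,-0.0034,0.115],0.017],
    [[0.0028,-0.0034,0.115],0.017],
  ],
)

```text
time_s: 9.12
tool_pos: [0.4492, -0.3324, 0.0374]
tool_rot: [180.0, 0.1, 160.3]
force: [-0.4, 0.0, 0.1]
grip_width: 0.0872
```

>>> move_arm(
  steps=[
    [[0,0,0],0],
    [[0,0,0],0],
    [[0,0,0],0],
    [[0,0,0],0],
    [[0,0,0],0],
    [[0,0,0],0],
    [[0,0,0],0],
    [[0,0,0],0],
  ],
  hand=1,
  squeeze=45,
)

```text
time_s: 10.12
tool_pos: [0.4487, -0.3318, 0.0365]
tool_rot: [180.0, 0.0, 160.3]
force: [1.1, 1.2, 0.4]
grip_width: 0.0147
```

>>> move_arm(
  steps=[
    [[0,0,-0.03],0],
    [[0,0,-0.08],0],
    [[0,0,-0.14],0],
    [[0,0,-0.19],0],
    [[0,0,-0.223],0],
    [[0,0,-0.223],0],
    [[0,0,-0.223],0],
  ],
)

```text
time_s: 11.0
tool_pos: [0.4479, -0.3314, 0.2579]
tool_rot: [180.0, -0.1, 160.3]
force: [0.2, -0.2, -2.7]
grip_width: 0.0136
```

```bash
python3 - <<'E'
from h import *
o=env.get_obs();print(o["tool_pos"],o["tool_rot"],o["force"],o["grip_width"]);print(rel([.62,.123,.26],167.1))
E
```

```text
[ 0.44794212 -0.33141114  0.25788713] [ 1.79965008e+02 -1.34809356e-01  1.60307124e+02] [ 0.19459658 -0.2386978  -2.7381215 ] 0.013556735614465864
(array([-0.0089,  0.4858, -0.0021]), np.float64(-0.119))
```

>>> move_arm(
  steps=[
    [[-0.001,0.02,0],-0.01],
    [[-0.001,0.055,0],-0.02],
    [[-0.002,0.1,0],-0.03],
    [[-0.003,0.15,0],-0.04],
    [[-0.004,0.2,0],-0.05],
    [[-0.005,0.25,0],-0.06],
    [[-0.006,0.3,0],-0.07],
    [[-0.007,0.35,0],-0.08],
    [[-0.008,0.4,-0.002],-0.1],
    [[-0.009,0.445,-0.002],-0.11],
    [[-0.009,0.475,-0.002],-0.119],
    [[-0.009,0.486,-0.002],-0.119],
    [[-0.009,0.486,-0.002],-0.119],
    [[-0.009,0.486,-0.002],-0.119],
    [[-0.009,0.486,-0.002],-0.119],
  ],
)

```text
time_s: 12.88
tool_pos: [0.6208, 0.1207, 0.2619]
tool_rot: [180.0, 0.0, 167.0]
force: [-0.7, 0.2, -2.3]
grip_width: 0.0136
```

```bash
python3 - <<'E'
from h import *
o=env.get_obs();im,d=env.read_camera("wrist");P=wcloud(d,o);print(o["tool_pos"],o["tool_rot"],o["qpos"],o["force"])
np.savez("w4.npz",im=im,d=d,p=o["tool_pos"],r=o["tool_rot"])
X=(np.hypot(P[...,0]-.532,P[...,1]-.143)<.055)&(d>0)
m=X&(P[...,2]>.133)&(P[...,2]<.145);fit(P,m,"flange")
v,u=np.nonzero(m);print(u.min(),u.max(),v.min(),v.max())
big=cv2.resize(im,None,fx=2,fy=2,interpolation=cv2.INTER_CUBIC)
a,b=int(u.mean()*2),int(v.mean()*2);x0=max(0,a-200);y0=max(0,b-160)
print(x0,y0);save("w4.png",np.hstack([big[y0:y0+400,x0:x0+400],cv2.resize(m.astype(np.uint8)*255,None,fx=2,fy=2)[y0:y0+400,x0:x0+400,None].repeat(3,2)]))
save("w4f.png",im)
E
```

```text
[0.62077922 0.12068203 0.2619145 ] [1.79995718e+02 1.59529044e-02 1.66975184e+02] [-38.62958968  16.78477589  31.70234601  84.26868302  -8.82635738
  81.42315696  70.26779629] [-0.67641566  0.19006199 -2.31387648]
flange 3813 z 0.1399 rect [530.7 141.9] [88.3 89.7] angle 86.5
263 371 49 143
434 33
```

View pics/w4.png

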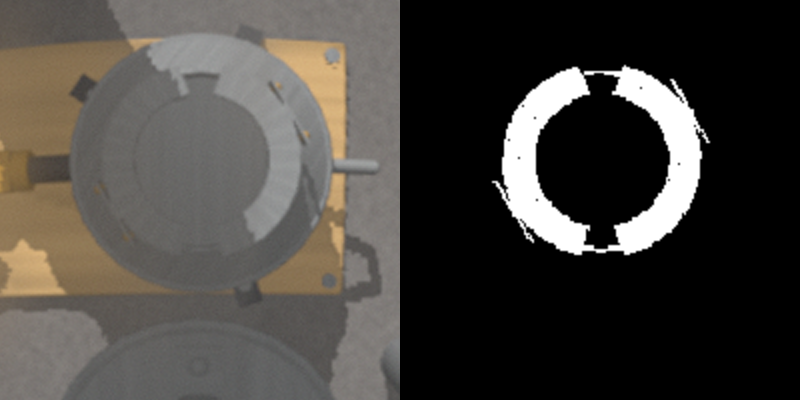

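View pics/w4f.png

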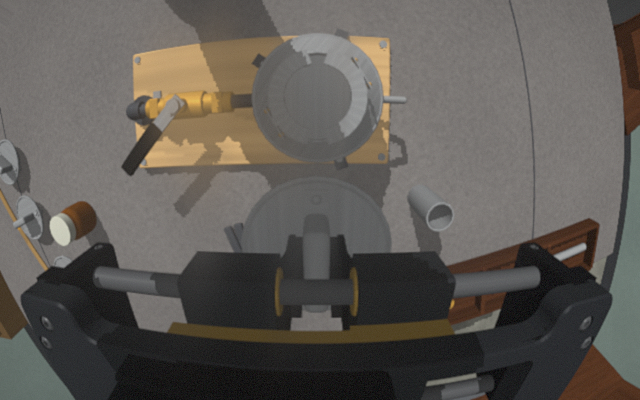

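Crop shows the flange ring with its two notches at top and bottom (crop (203,82) and (200,245)), catches on the sides, and the held lid's plate below. Next: centre and notch angle, and the held lid's centre.

```bash
cat > n.py <<'E'
from h import *
from scipy.optimize import least_squares
z=np.load("w4.npz");d=z["d"];o=dict(tool_pos=z["p"],tool_rot=z["r"]);P=wcloud(d,o)
X=(np.hypot(P[...,0]-.531,P[...,1]-.142)<.05)&(d>0)&(abs(P[...,2]-.1395)<.004)
p=P[X][:,:2];c=np.array([.5307,.1419])
rings=X.astype(np.uint8)
for _ in range(6):   # outer/inner edge per angle bin
    q=p-c;t=np.degrees(np.arctan2(q[:,1],q[:,0]));r=np.hypot(*q.T)
    k=(t//5).astype(int);E=[];I=[]
    for b in np.unique(k):
        s=k==b
        if (r[s]<.0435).sum()<8: continue
        tm=np.radians(b*5+2.5);i=r[s].min()
        if i<.033: I.append((tm,i)); 
    I=np.array(I);
    f=least_squares(lambda a:I[:,1]-a[2]-a[0]*np.cos(I[:,0])-a[1]*np.sin(I[:,0]),[0,0,.03]).x;c=c+f[:2]
print("hole centre",c.round(4),"r",f[2].round(4))
q=p-c;t=np.degrees(np.arctan2(q[:,1],q[:,0]));r=np.hypot(*q.T);s=(r>.031)&(r<.036)
h=np.sort(t[s]);g=np.diff(np.r_[h,h[0]+360]);
for i in np.argsort(g)[-3:]:print("gap",h[i].round(1),(h[i]+g[i]).round(1),"mid",(h[i]+g[i]/2).round(1))
tp=z["p"];zz=tp[2]-.0365
X=(np.hypot(P[...,0]-tp[0],P[...,1]-tp[1])<.07)&(d>0)&(abs(P[...,2]-zz-.0225)<.006)
L=P[X];print("plate z rel underside",np.median(L[:,2])-zz)
q=L[:,:2]-tp[:2];hull=cv2.convexHull((q*1000).astype(np.float32))[:,0]/1000
hull=hull[np.hypot(*hull.T)>.04]
f=least_squares(lambda a:np.hypot(hull[:,0]-a[0],hull[:,1]-a[1])-.0465,[0,0],loss="soft_l1",f_scale=.001).x
print("lid centre - TCP",f.round(4),len(hull))
X=(np.hypot(P[...,0]-tp[0],P[...,1]-tp[1])<.045)&(d>0)&(abs(P[...,2]-zz-.054)<.006);fit(P,X,"grip")
n=np.linalg.lstsq(np.c_[L[:,:2],np.ones(len(L))],L[:,2],rcond=None)[0];print("plate slope",n[:2])
E
python3 n.py
```

```text
hole centre [0.5311 0.1422] r 0.03
gap 156.5 158.1 mid 157.3
gap 158.1 177.4 mid 167.7
gap -23.5 -2.2 mid -12.8
plate z rel underside 0.02171349029013575
lid centre - TCP [ 0.0014 -0.001 ] 39
grip 1978 z 0.2793 rect [619.6 116.8] [33.2 49. ] angle 167.1
plate slope [-0.01802795  0.00440041]
```

```bash
python3 - <<'E'
from h import *
o=env.get_obs();print(o["tool_pos"],o["tool_rot"]);print(rel([.5302,.1428,.19],167.1))
E
```

```text
[0.62082733 0.12100051 0.26192269] [1.79985103e+02 1.86704983e-02 1.66998406e+02]
(array([0.0932, 0.0009, 0.0719]), np.float64(-0.002))
```

>>> move_arm(
  steps=[
    [[0.02,0,0],0],
    [[0.05,0,0],0],
    [[0.08,0.001,0.01],0],
    [[0.093,0.001,0.03],0],
    [[0.093,0.001,0.05],0],
    [[0.093,0.001,0.065],0],
    [[0.093,0.001,0.072],0],
    [[0.093,0.001,0.072],0],
    [[0.093,0.001,0.072],0],
    [[0.093,0.001,0.072],0],
    [[0.093,0.001,0.072],0],
  ],
)

```text
time_s: 14.3
tool_pos: [0.5307, 0.1442, 0.1899]
tool_rot: [180.0, 0.0, 167.1]
force: [-1.0, 0.0, -2.7]
grip_width: 0.0143
```

```bash
python3 - <<'E'
from h import *
o=env.get_obs();print(o["tool_pos"],o["tool_rot"],o["force"]);print(rel([.5302,.1428,.1575],167.1))
E
```

```text
[0.53068546 0.14424359 0.18992912] [1.79973856e+02 2.96403689e-02 1.67123600e+02] [-0.95426541  0.03078142 -2.669676  ]
(array([ 0.0002, -0.0015,  0.0324]), np.float64(0.0))
```

>>> move_arm(
  steps=[
    [[0,-0.0015,0.004],0],
    [[0,-0.0015,0.008],0],
    [[0,-0.0015,0.012],0],
    [[0,-0.0015,0.016],0],
    [[0,-0.0015,0.02],0],
    [[0,-0.0015,0.022],0],
    [[0,-0.0015,0.022],0],
    [[0,-0.0015,0.022],0],
  ],
)

```text
time_s: 15.3
tool_pos: [0.5302, 0.1427, 0.1677]
tool_rot: [180.0, 0.0, 167.1]
force: [0.5, -0.5, -1.9]
grip_width: 0.0134
```

>>> move_arm(
  steps=[
    [[0,0,0.002],0],
    [[0,0,0.004],0],
    [[0,0,0.006],0],
    [[0,0,0.008],0],
    [[0,0,0.009],0],
    [[0,0,0.01],0],
    [[0,0,0.01],0],
    [[0,0,0.01],0],
  ],
)

```text
time_s: 16.3
tool_pos: [0.5302, 0.1427, 0.1579]
tool_rot: [180.0, 0.0, 167.1]
force: [-1.4, -0.7, 2.0]
grip_width: 0.0134
```

>>> move_arm(
  steps=[
    [[0,0,0.0005],0],
    [[0,0,0.001],0],
    [[0,0,0.001],0],
    [[0,0,0.001],0],
  ],
)

```text
time_s: 16.8
tool_pos: [0.5302, 0.1427, 0.1579]
tool_rot: [180.0, -0.0, 167.1]
force: [-4.0, -0.4, 8.0]
grip_width: 0.0138
```

Seated (z stalls at 0.158 with 8 N, matching the 0.1575 predicted). Turning clockwise 30°.

>>> move_arm(
  steps=[
    [[0,0,-0.0004],0.04],
    [[0,0,-0.0004],0.1],
    [[0,0,-0.0004],0.17],
    [[0,0,-0.0004],0.24],
    [[0,0,-0.0004],0.31],
    [[0,0,-0.0004],0.38],
    [[0,0,-0.0004],0.45],
    [[0,0,-0.0004],0.5],
    [[0,0,-0.0004],0.525],
    [[0,0,-0.0004],0.525],
    [[0,0,-0.0004],0.525],
    [[0,0,-0.0004],0.525],
  ],
)

```text
time_s: 18.3
tool_pos: [0.5306, 0.1423, 0.1579]
tool_rot: [180.0, 0.0, 137.0]
force: [-1.6, -1.9, 4.7]
grip_width: 0.0139
```

```bash
python3 - <<'E'
from h import *
o=env.get_obs();im,d=env.read_camera("wrist");P=wcloud(d,o);print(o["tool_pos"],o["tool_rot"],o["force"],o["wrist_torque"],o["grip_width"],o["time_s"])
save("w5.png",im);tp=o["tool_pos"]
H=np.hypot(P[...,0]-tp[0],P[...,1]-tp[1])
X=(H<.06)&(d>0)&(P[...,2]>.137)&(P[...,2]<.152);fit(P,X,"plate");L=P[X]
print("slope",np.linalg.lstsq(np.c_[L[:,:2],np.ones(len(L))],L[:,2],rcond=None)[0][:2])
d=env.read_camera("top")[1];P=cloud("top",d)
X=(np.hypot(P[...,0]-.4949,P[...,1]+.0173)<.12)&(np.hypot(P[...,0]-.532,P[...,1]-.143)>.09)
fit(P,X&(P[...,2]>.072)&(P[...,2]<.095)&(d>0),"lever")
for q in("jar","tube","snips"):
    for r in env.cut_out("top",q)[:1]:print(q,round(r["conf"],2),r["uv"])
E
```

```text
[0.53063878 0.14229873 0.15788984] [1.79953028e+02 4.03028775e-02 1.37025174e+02] [-1.57555867 -1.90702401  4.68691026] [-0.33479657  0.62332549  0.06166265] 0.013940929011340355 18.3
plate 8047 z 0.1432 rect [528.  145.6] [82.4 85.9] angle 47.2
slope [-0.01318285  0.01002737]
lever 267 z 0.083 rect [520.9 -59.4] [ 20.3 118.3] angle 121.3
jar 0.92 [376.1, 210.7]
tube 0.52 [192.9, 172.6]
snips 0.91 [283.9, 148.9]
```

View pics/w5.png

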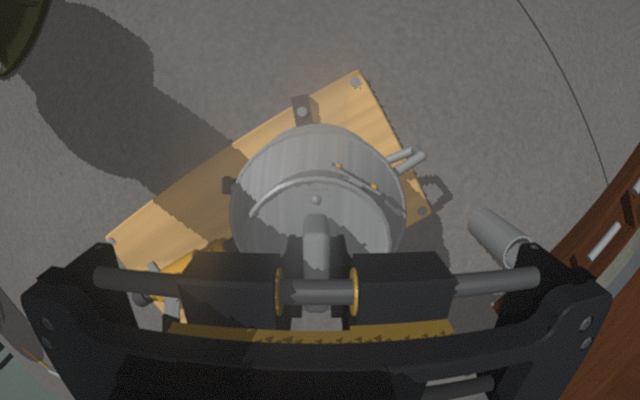

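```bash
python3 -c "
from h import *
print(env.sign_off())"
```

```text
the job is handed in; nothing more can be done
None
```

The job is done and handed in at about 18.5 s of the 62 s allowed. Signing off gave no verdict.

**What I did**
- **Valve:** I gripped the lever, turned it from about 15° to half open and let go.
- **Lid:** I picked up the lid nearest the base (0.56 m away) and lowered it through the notches. It stopped on the flange at the expected height with about 8 N. I then turned it 30° clockwise and kept hold of it with 45 N set.

**Last checks**
- **Valve angle:** the top camera put the lever at about 46° open, the same before and after the lid work.
- **Lid angle and position:** the tool had turned from 167.1° to 137.0°, so 30.1° clockwise from the notches. It was within about 1 mm of the measured neck centre, with the grip still closed on the handle at 13.9 mm.
- **Lid height:** the lid's underside sits about 18 mm below the flange top, as it should when fully down.

**Readings that disagreed**
- **Tilt:** the wrist camera showed the lid plate tilted about 1°. The tilt turned with the gripper and was already there while the lid hung free, so I took it as camera bias.
- **Bystanders:** the networks' positions for the jar, tube and snips came out 2–5 pixels off the first reading, all in the same direction. One pixel is roughly 3 mm. Nothing touched them, so I took this as network error, but I did not measure them again.

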